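Hover the thermometer over the pacifier

ROBOT

A 7-joint arm with a two-finger parallel gripper is mounted at the origin on the work surface. World frame = base frame: x ahead of the robot, y to its left, z up, the work surface at z = 0. Lengths are in m, angles in rad, forces in N, time in s.
With the tool pointing down it reaches from about 0.4 to 0.85 m from the base axis. Payload 4.4 kg.
Tool frame: the origin (TCP) lies between the finger pads; the fingertips stand robot.tcp_to_tips ahead of it and the grasp point (between the pads) is the TCP (robot.tcp_to_tips is the distance from the TCP to the fingertips, in m); z points along the fingers, y is the line along which they close (so a half turn about z gives the same grasp; the last joint's range is limited). The gripper opens to 94 mm and grips with 3 to 60 N. Pads are 16 mm wide; open, the fingers measure 119 mm over their backs; the gripper's body (75 mm by 177 mm) begins 78 mm behind the grasp point.
Start: joints at [-1.234, 0.628, 0.038, 1.517, -0.027, 0.996, -0.02], TCP at [0.255, 0.598, 0.224] pointing down, gripper open.
Joint ranges: [-3.06, 3.06], [-0.37, 2.12], [-1.25, 1.32], [0.18, 2.47], [-1.1, 4.24], [0.23, 1.98], [-2.94, 2.94]. Speed limits (rad/s): [2.57, 2.57, 3.14, 3.14, 3.14, 3.14, 3.14].

INTERFACE

Orientations are given as a unit quaternion [w, x, y, z].
In Python, from bench import robot gives the robot as it stands.
- The arm moves only by the tool apply_moves, never from a script. Its arguments are lists of equal length, an entry for each row: "gripper": the opening, from 0 (shut) to 1 (fully open); "offset": the shift along the world's x, y, z as a fraction of full scale, a list of three; "delta_rot": the turn, a rotation vector about the world's x, y, z as a fraction of full scale, a list of three. A call has 1 to 20 rows; each row is the pose to reach, as a shift and turn from the pose commanded when the call began, turning the shorter way round; what a row does not reach only later rows make up. Full scale, the value 1, is 10 cm for a shift and 180 degrees for a turn. A row lasts 1/12 s, in which the tool goes at most 41.7 mm and 7.16 degrees, less where a joint would pass 70% of its speed; a pose out of reach is approached as far as the arm can. A call with a number of a shift or a turn outside -1 to 1 is refused whole. A call with a gripper value outside its range is refused whole. The fingers move at their own pace and stop on an object; the grip force is fixed at half the most. Time passes only in rows, so rows that repeat a pose let the fingers close. It gives the time, the measured TCP pose, the force, the opening and the grip force at its end, in the units of the state.
- robot.sense(): the state, without advancing time (a new reading comes with each control period).
- robot.read_camera(name): name is "scene" or "top" or "wrist"; returns a dict with "img" (384x512x3 uint8, red, green, blue), "intrinsics" (3x3 intrinsics, pixels), "dist_coeffs" ([k1, k2, p1, p2, k3] as OpenCV has them; the pictures are not rectified), "rvec" (rotation vector, rad) and "tvec" (3), from world to camera coordinates, as OpenCV has them; the wrist camera has in their place "T_tool_cam" (4x4, takes a point from camera to tool coordinates, whose origin is the TCP and whose axes are the flange's). Camera axes: x right, y down, z forward; pixel columns grow to the right and rows downward; lengths in m; the calibration is good to about 2 mm. A picture is of the moment at which its call begins: read the wrist's pose just before it. There is no depth.
- robot.close_job(): hands the job in; it is judged then, once.
The state is a dict: "clock": time; "q": joint angles; "dq": joint speeds; "joint_torque": joint torques, N m; "position": TCP position; "tcp_rot": TCP orientation; "ft_force": force on the tool from outside, world axes, zero at the start; "torque": the same for the moment, N m; "width": opening from 0.0 (shut) to 1.0 (fully open); "grip_force": force on a finger pad.
Only numpy, scipy, OpenCV 4.12 (cv2) and the standard library are available. Lean on these libraries where they do the work, as an engineer would, in place of code of your own. Each camera call takes 0.05 s, during which the arm holds its last target. There are 200 camera calls.

TASK

Swing the little lamp aside about a quarter turn, so that its shade is no longer over the open pacifier box, then lift the yellow non-contact thermometer out of its cradle and carry it, nose down, over the grey caddy. Finish still holding it upright in the gripper, steady and centred a finger's breadth (about 15 mm) above the tip of the pacifier, its wide side in line with the long side of the box. The pacifier and its box must never be touched, and the cream tube, the jar and the mirror stay where they are.

Things in the scene. Friction and masses are not known exactly. Their poses are not given: they have to be found in the camera images.
- pacifier_box: blue open box, fixed to the shelf, 70 mm (its x) by 110 mm (its y, the long side), walls 30 mm high and 4 mm thick. Origin: centre of its underside; z up. Its snap lid stands open along its +x side, reaching 98 mm above the shelf and leaning outwards, from x = 35 to 60 mm.
- pacifier: loose pacifier lying in the box with the teat pointing up: green knob below, white shield 34 x 48 mm, amber teat 21 mm wide; 42 mm tall, 25 g. Origin: centre of its underside, on the 4 mm thick box floor. It may lie up to 10 mm off the box's centre.
- teat_tip (a point): the top of the pacifier's teat, 42 mm above its origin (46 mm above the shelf): the thermometer is to hover over this point.
- lamp_post: fixed lamp stand: blue base disc 100 mm across, 14 mm high, and aluminium post 18 mm across, up to 204 mm above the shelf. Origin: centre of the underside, on the axis of the lamp arm's hinge; z up.
- lamp_arm (a joint): angle of the lamp's horizontal arm about the vertical post, rad; it grows counterclockwise seen from above. At 0 the arm points along lamp_post's +y, which puts the shade over the pacifier box. It starts within 0.2 of 0, turns from -0.3 to 1.9 and stays where it is left (friction, under 1 N at the knob). The arm is a bar at 195 to 205 mm above the shelf; the grey shade at its end, 190 mm from the post axis, is 76 mm wide and reaches from 152 to 208 mm above the shelf.
- lamp_knob (a point): top of the orange upright knob on top of the lamp shade, 16 mm in diameter, 46 mm free height (208 to 254 mm above the shelf), 190 mm from the post axis. It moves with the arm. To be pinched from above or pushed.
- cradle: grey fixed cradle in which the thermometer stands: upright pocket 36 mm (x) by 48 mm (y) outside, rim 50 mm above the shelf, walls 4 mm, floor 4 mm thick, open at the top, 2 mm play around the thermometer; flat foot 75 x 85 mm. Origin: centre of the underside; z up.
- thermometer: loose yellow hand thermometer, upright, nose down: yellow body 24 mm (its x) by 36 mm (its y, the wide side), from 30 to 140 mm above its origin; below it a black nose 18 x 30 mm. Nominally 90 g (this varies by a third). Origin: centre of the nose's lower face, the sensing window; z points up through the body. In the cradle the origin is 4 mm above the shelf and the top 144 mm above the shelf. Its wide side is along its y.
- caddy: grey fixed open caddy that stands between the cradle and the pacifier box, 320 mm (x) by 80 mm (y) by 70 mm high, walls and floor 4 mm. Origin: centre of the underside; z up. The cream tube and the jar stand in it.
- cream_tube: bystander: closed white tube of cream standing on its blue cap in the caddy, 130 mm tall, 42 mm wide. Origin: centre of its underside, 4 mm above the shelf.
- jar: bystander: closed clear jar with a green cap standing in the caddy, 54 mm across, 85 mm tall. Origin: centre of its underside, 4 mm above the shelf.
- mirror: bystander: aluminium hand mirror lying flat on the shelf near the robot, 220 mm long (its x), 104 mm wide, 11 mm thick. Origin: on its underside, on the shelf; the disc's centre is 60 mm along +x of it, the handle runs to 108 mm along -x.
Mind the look-alikes: they are no part of the job. Of the things like the thermometer, leave any that is purple; of the rest the larger one is meant. There is more than one size of the cradle; the one meant has the size given above.

How it is judged:
By the outcome, as a careful person would: the job done as asked, in the order asked, and still so for the second after the job is handed in, while the arm keeps its last pose, push and grip.
It also fails if it takes over 64 s, if anything falls off the work surface, if the arm or the gripper's body presses on something with over 40 N, if the wrist force passes 120 N, or if a joint passes its speed limit or range.

## Working session

There is one attempt and no reset: what is moved stays moved. The work goes in short steps, Python scripts to look and compute and a tool call to move; the robot and the scene stay as the last step left them, time stands still between calls to the robot, and variables do not carry over. Pictures are saved under pics/ and viewed, at most 10 in all, crops included, and the job is handed in when it is done.

Besides the shell and the picture viewer there is one more tool, called after ">>>" as name(argument=value, ...) on one line, values as JSON. apply_moves: Moves the arm, as the interface text tells. Its arguments: {"type":"object","properties":{"gripper":{"type":"array","items":{"type":"number"}},"offset":{"type":"array","items":{"type":"array","items":{"type":"number"}}},"delta_rot":{"type":"array","items":{"type":"array","items":{"type":"number"}}}},"required":["gripper","offset","delta_rot"]}

```bash
mkdir -p pics; cat > h.py <<'E'
import numpy as np, cv2, pickle, sys
from bench import robot
def snap(n,f):
    s=robot.sense(); c=robot.read_camera(n); c['s']=s
    pickle.dump(c,open(f'pics/{f}.pkl','wb')); cv2.imwrite(f'pics/{f}.png',c['img'][:,:,::-1]); return c
def ext(c):
    if 'T_tool_cam' in c:
        from scipy.spatial.transform import Rotation as R
        q=np.array(c['s']['tcp_rot']); T=np.eye(4); T[:3,:3]=R.from_quat(q[[1,2,3,0]]).as_matrix(); T[:3,3]=c['s']['position']
        M=np.linalg.inv(T@np.array(c['T_tool_cam'])); return M[:3,:3],M[:3,3]
    return cv2.Rodrigues(np.array(c['rvec'],float))[0],np.array(c['tvec'],float).ravel()
def onz(c,uv,z):
    R,t=ext(c); p=cv2.undistortPoints(np.array(uv,float).reshape(-1,1,2),np.array(c['intrinsics']),np.array(c['dist_coeffs'])).reshape(-1,2)
    d=np.c_[p,np.ones(len(p))]@R; o=-R.T@t
    return o+d*((np.broadcast_to(z,len(p))-o[2])/d[:,2])[:,None]
def proj(c,X):
    R,t=ext(c); return cv2.projectPoints(np.array(X,float).reshape(-1,1,3),cv2.Rodrigues(R)[0],t,np.array(c['intrinsics']),np.array(c['dist_coeffs']))[0].reshape(-1,2)
def load(f): return pickle.load(open(f'pics/{f}.pkl','rb'))
E
python3 - <<'E'
from h import *
a=snap('scene','s1');b=snap('top','t1')
for n,c in(('s',a),('t',b)):
    cv2.imwrite(f'pics/{n}1b.png',cv2.resize(c['img'][:,:,::-1],(800,600),interpolation=cv2.INTER_CUBIC))
    R,t=ext(c);print(-R.T@t)
print(robot.tcp_to_tips,robot.sense())
E
```

```text
[ 1.02509186 -0.25658016  1.15364712]
[0.36769888 0.07805642 1.4671785 ]
0.019 {'clock': 0.1, 'q': array([-1.23380564,  0.62920957,  0.03844736,  1.5182173 , -0.02695259,
        0.99628706, -0.01998462]), 'dq': array([ 0.00015479, -0.00196744,  0.00312949, -0.00186355,  0.00016873,
       -0.0001449 , -0.00109362]), 'joint_torque': array([ 2.15003238e-03, -5.50790977e+01,  1.14717141e+00, -1.87110972e+01,
       -5.21375157e-02,  1.92419125e-02,  4.56976204e-05]), 'position': array([0.25456735, 0.5974965 , 0.22369088]), 'tcp_rot': array([-1.34000252e-04,  2.00016903e-01,  9.79792119e-01, -7.90435864e-04]), 'ft_force': array([-0.41457173,  0.10929976,  0.22684335]), 'torque': array([-0.01924762,  0.00641788,  0.03548095]), 'grip_force': 0.0, 'width': 1.0006263884504794}
```

View pics/s1b.png

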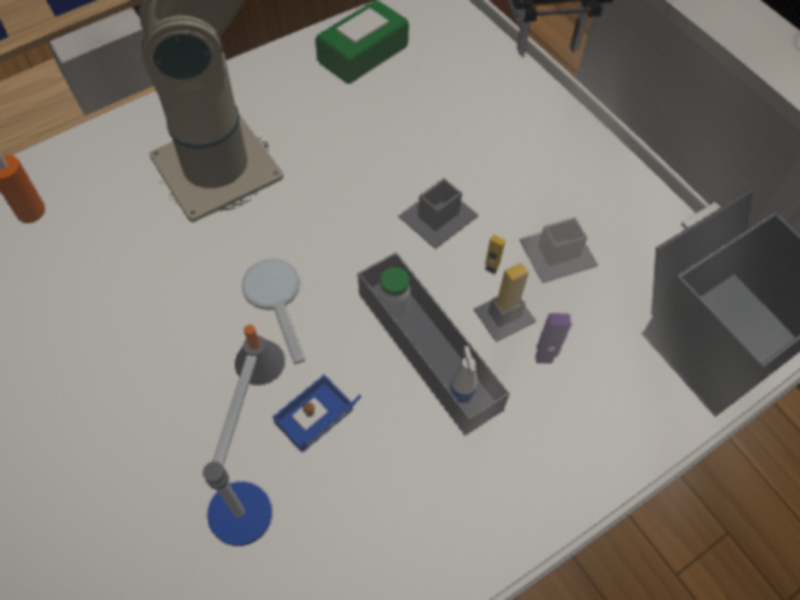

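View pics/t1b.png

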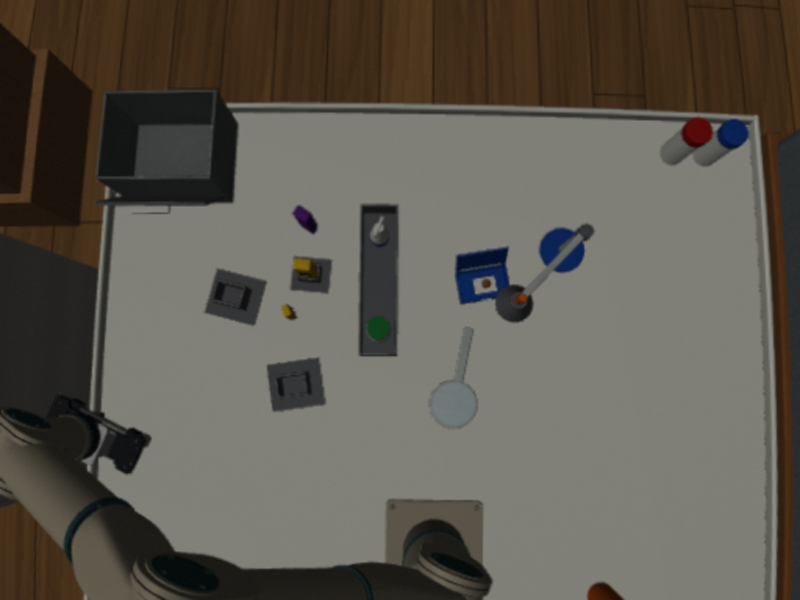

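The scene view (800x600) shows the lamp base at (240,513), the knob top at (250,330), the box at (315,412), the teat at (309,408), the yellow thermometer's top at (515,270) and the caddy. In the top view, the base is at (562,250), the knob at (521,298), the teat at (486,284) and the thermometer's top at (302,264). The smaller yellow thermometer is at (288,312) and the purple one at (305,218).

```bash
python3 - <<'E'
from h import *
np.set_printoptions(precision=4,suppress=True)
a=load('s1');b=load('t1')
k=.64
def P(n,c,uv,z): print(n,onz(c,[(u*k,v*k) for u,v in uv],z)[:,:2].tolist())
P('base t',b,[(562,250)],.014);P('base s',a,[(240,513)],.014)
P('knob t',b,[(522,298)],.254);P('knob s',a,[(250,329)],.254)
P('posttop t',b,[(586,232)],.204);P('posttop s',a,[(214,470)],.204)
P('teat t',b,[(486,284)],.046);P('teat s',a,[(309,407)],.044)
P('box s rim corners',a,[(274,412),(323,377),(355,406),(303,447)],.03)
P('therm top s',a,[(515,270)],.144);P('therm t',b,[(302,264)],.144)
P('cradle foot t',b,[(292,256),(331,259),(329,292),(291,290)],0.003)
P('cradle foot s',a,[(475,317),(514,297),(535,318),(497,338)],0.003)
P('caddy t',b,[(360,205),(398,206),(397,355),(359,354)],0.07)
P('tube s top',a,[(468,350)],.134);P('jar',b,[(378,327)],.089)
P('mirror',b,[(454,404),(468,330)],.011)
P('lid t',b,[(457,256),(507,248)],.098)
E
```

```text
base t [[0.6444102283392547, -0.28004878801434496]]
base s [[0.6491577047337986, -0.27629153709048476]]
knob t [[0.5086434657041436, -0.14570851563370774]]
knob s [[0.5113339837842177, -0.1437654699980549]]
posttop t [[0.6444679827425572, -0.2810124477800506]]
posttop s [[0.6433144799117114, -0.27536705600919226]]
teat t [[0.5616637944867554, -0.10708043238464206]]
teat s [[0.5665449310585735, -0.10395282004575418]]
box s rim corners [[0.538267943409065, -0.15356321504272408], [0.5271857603104086, -0.05636531416115742], [0.5988145426817048, -0.039136359522941616], [0.614141142611314, -0.14362066865110226]]
therm top s [[0.5808094614728236, 0.27593568402054086]]
therm t [[0.5827075212402452, 0.27250997957855944]]
cradle foot t [[0.623229937560879, 0.316145468663831], [0.6177599429635884, 0.22931275657329586], [0.5443266032023044, 0.231546218396881], [0.5473765997314917, 0.31550743270950304]]
cradle foot s [[0.558898992350704, 0.23043000641089334], [0.563438749384237, 0.3134637120596539], [0.6177600532206307, 0.31843172852415563], [0.6132272126481093, 0.2379407373545206]]
caddy t [[0.7239750605557751, 0.16407988186568412], [0.7229654701115726, 0.08308674954842624], [0.4074381063449978, 0.08013090495965255], [0.40814518929819554, 0.15871423171933463]]
tube s top [[0.6527364327538887, 0.1321674087885225]]
jar [[0.46340259137118905, 0.11993032313351956]]
mirror [[0.30634255485727496, -0.04339678612946285], [0.4653729415419953, -0.07252808943121596]]
lid t [[0.611910550291175, -0.04041695402835309], [0.6305086010503218, -0.14417221922002316]]
```

```bash
python3 - <<'E'
from h import *
a=load('s1')['img'][:,:,::-1];b=load('t1')['img'][:,:,::-1]
x=cv2.resize(b[140:215,170:270],(800,600),interpolation=cv2.INTER_CUBIC)
y=cv2.resize(b[145:220,275:375],(800,600),interpolation=cv2.INTER_CUBIC)
z=cv2.resize(a[225:300,165:265],(800,600),interpolation=cv2.INTER_CUBIC)
w=cv2.resize(a[150:225,280:380],(800,600),interpolation=cv2.INTER_CUBIC)
m=np.vstack([np.hstack([x,y]),np.hstack([w,z])]); cv2.imwrite('pics/m.png',cv2.resize(cv2.convertScaleAbs(m,alpha=1.5),(800,600),interpolation=cv2.INTER_AREA))
E
```

```text
(no output)
```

View pics/m.png

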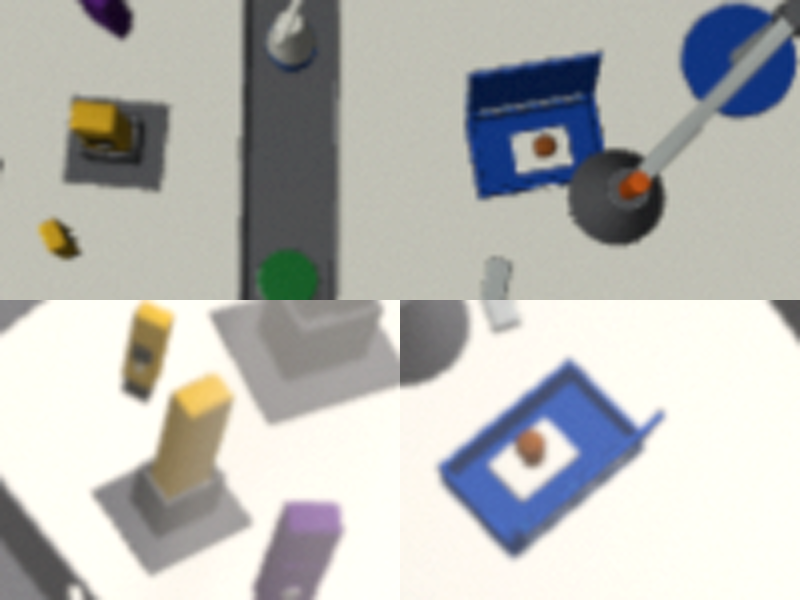

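The crops confirm the poses:
- Lamp post about (0.645,-0.279), knob about (0.510,-0.145).
- Teat about (0.564,-0.106), box yaw about +10°.
- Thermometer about (0.582,0.274), cradle yaw about -3°.

I'm heading for the knob.

>>> apply_moves(gripper=[1, 1, 1, 1], offset=[[0.15, -0.35, 0.25], [0.3, -0.7, 0.5], [0.4, -1, 0.8], [0.4, -1, 0.8]], delta_rot=[[0, 0, -0.04], [0, 0, -0.08], [0, 0, -0.12], [0, 0, -0.12]])

```text
clock: 0.43
position: [0.2991, 0.4941, 0.3083]
tcp_rot: [0.002, 0.385, 0.923, 0.002]
ft_force: [1.0, 0.7, 1.4]
width: 1.0
grip_force: 0.0
```

>>> apply_moves(gripper=[1, 1, 1], offset=[[0.13, -0.35, 0], [0.26, -0.7, 0], [0.4, -1, 0]], delta_rot=[[0, 0, 0], [0, 0, 0], [0, 0, 0]])

```text
clock: 0.68
position: [0.3344, 0.3964, 0.3041]
tcp_rot: [-0.0, 0.379, 0.925, -0.0]
ft_force: [-0.0, -0.4, -0.5]
width: 1.001
grip_force: 0.0
```

>>> apply_moves(gripper=[1, 1, 1], offset=[[0.13, -0.35, 0], [0.26, -0.7, 0], [0.4, -1, 0]], delta_rot=[[0, 0, 0], [0, 0, 0], [0, 0, 0]])

```text
clock: 0.93
position: [0.3746, 0.296, 0.3041]
tcp_rot: [-0.0, 0.379, 0.925, -0.0]
ft_force: [-0.1, -0.5, -1.1]
width: 1.001
grip_force: 0.0
```

>>> apply_moves(gripper=[1, 1, 1], offset=[[0.13, -0.35, 0], [0.26, -0.7, 0], [0.4, -1, 0]], delta_rot=[[0, 0, 0], [0, 0, 0], [0, 0, 0]])

```text
clock: 1.18
position: [0.4147, 0.196, 0.3042]
tcp_rot: [-0.0, 0.379, 0.925, -0.0]
ft_force: [0.0, -0.1, -0.8]
width: 0.996
grip_force: 0.0
```

>>> apply_moves(gripper=[1, 1, 1], offset=[[0.13, -0.35, 0], [0.26, -0.7, 0], [0.4, -1, 0]], delta_rot=[[0, 0, 0], [0, 0, 0], [0, 0, 0]])

```text
clock: 1.43
position: [0.4548, 0.0961, 0.3042]
tcp_rot: [-0.0, 0.38, 0.925, -0.0]
ft_force: [-0.1, 0.4, 0.1]
width: 1.003
grip_force: 0.0
```

>>> apply_moves(gripper=[1, 1, 1], offset=[[0.13, -0.35, 0], [0.26, -0.7, 0], [0.4, -1, 0]], delta_rot=[[0, 0, 0], [0, 0, 0], [0, 0, 0]])

```text
clock: 1.68
position: [0.4949, -0.004, 0.3041]
tcp_rot: [-0.0, 0.38, 0.925, -0.0]
ft_force: [0.9, 1.3, 0.1]
width: 0.997
grip_force: 0.0
```

>>> apply_moves(gripper=[1, 1, 1, 1, 1], offset=[[0.05, -0.3, 0], [0.1, -0.6, 0], [0.15, -0.9, 0], [0.15, -0.9, 0], [0.15, -0.9, 0]], delta_rot=[[0, 0, 0], [0, 0, 0], [0, 0, 0], [0, 0, 0], [0, 0, 0]])

```text
clock: 2.1
position: [0.5097, -0.0933, 0.3039]
tcp_rot: [-0.0, 0.381, 0.925, -0.0]
ft_force: [0.4, 1.1, -0.3]
width: 0.999
grip_force: 0.0
```

```bash
python3 - <<'E'
from h import *
c=snap('wrist','w1')
cv2.imwrite('pics/w1b.png',cv2.resize(c['img'][:,:,::-1],(800,600),interpolation=cv2.INTER_CUBIC))
for p in [(.645,-.279,.204),(.51,-.145,.254),(.564,-.106,.046)]: print(proj(c,p)/.64)
E
```

```text
[[349.71854441 617.48894922]]
[[328.23571171 396.23085048]]
[[435.64181133 299.14183488]]
```

View pics/w1b.png

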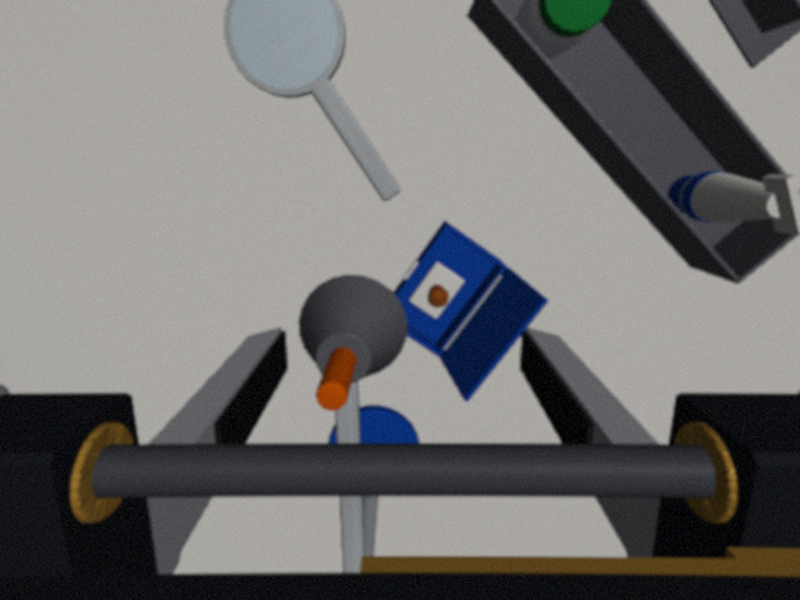

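The knob's top is at (332,397), within 1–2 mm of the prediction, and the teat is at (438,293). Next I go over the knob, descend and pinch.

>>> apply_moves(gripper=[1, 1, 1, 1, 1, 1, 0.05, 0.05, 0.05, 0.05, 0.05, 0.05, 0.05, 0.05, 0.05, 0.05], offset=[[0, -0.3, 0], [0, -0.52, 0], [0, -0.52, 0], [0, -0.52, -0.33], [0, -0.52, -0.67], [0, -0.52, -0.67], [0, -0.52, -0.67], [0, -0.52, -0.67], [0, -0.52, -0.67], [0, -0.52, -0.67], [0, -0.52, -0.67], [0, -0.52, -0.67], [0, -0.52, -0.67], [0, -0.52, -0.67], [0, -0.52, -0.67], [0, -0.52, -0.67]], delta_rot=[[0, 0, 0], [0, 0, 0], [0, 0, 0], [0, 0, 0], [0, 0, 0], [0, 0, 0], [0, 0, 0], [0, 0, 0], [0, 0, 0], [0, 0, 0], [0, 0, 0], [0, 0, 0], [0, 0, 0], [0, 0, 0], [0, 0, 0], [0, 0, 0]])

```text
clock: 3.48
position: [0.5098, -0.144, 0.2375]
tcp_rot: [-0.0, 0.38, 0.925, 0.0]
ft_force: [0.3, 0.1, 0.6]
width: 0.326
grip_force: 0.0
```

```bash
python3 - <<'E'
from h import *
s=robot.sense();print(s['q'],s['ft_force'])
c=np.array([.645,-.279]);p=np.array([.51,-.145]);v=p-c
for a in range(0,100,10):
    t=np.radians(a);print(a,np.round(c+[v[0]*np.cos(t)-v[1]*np.sin(t),v[0]*np.sin(t)+v[1]*np.cos(t)]-p,4))
E
```

```text
[-0.01914345  0.45973931  0.35160815  1.84337394 -0.20077608  0.87315047
  1.2194044 ] [0.2969784  0.05662614 0.55008211]
0 [0. 0.]
10 [-0.0212 -0.0255]
20 [-0.0377 -0.0543]
30 [-0.0489 -0.0855]
40 [-0.0545 -0.1181]
50 [-0.0544 -0.1513]
60 [-0.0485 -0.1839]
70 [-0.0371 -0.215 ]
80 [-0.0204 -0.2437]
90 [ 0.001 -0.269]
```

>>> apply_moves(gripper=[0.05, 0.05, 0.05, 0.05, 0.05, 0.05], offset=[[0, 0, 0], [0, 0, 0], [0, 0, 0], [0, 0, 0], [0, 0, 0], [0, 0, 0]], delta_rot=[[0, 0, 0], [0, 0, 0], [0, 0, 0], [0, 0, 0], [0, 0, 0], [0, 0, 0]])

```text
clock: 3.98
position: [0.5098, -0.144, 0.2374]
tcp_rot: [-0.0, 0.38, 0.925, 0.0]
ft_force: [0.6, 0.4, 0.2]
width: 0.163
grip_force: 30.0
```

>>> apply_moves(gripper=[0.05, 0.05, 0.05, 0.05, 0.05, 0.05, 0.05], offset=[[-0.11, -0.12, 0], [-0.21, -0.255, 0], [-0.3, -0.397, 0], [-0.377, -0.543, 0], [-0.438, -0.697, 0], [-0.489, -0.855, 0], [-0.489, -0.855, 0]], delta_rot=[[0, 0, 0.02], [0, 0, 0.04], [0, 0, 0.06], [0, 0, 0.08], [0, 0, 0.1], [0, 0, 0.12], [0, 0, 0.12]])

```text
clock: 4.57
position: [0.4604, -0.2326, 0.2374]
tcp_rot: [0.001, 0.201, 0.98, -0.001]
ft_force: [2.1, -1.1, -1.2]
width: 0.163
grip_force: 30.0
```

>>> apply_moves(gripper=[0.05, 0.05, 0.05, 0.05, 0.05, 0.05, 0.05], offset=[[-0.033, -0.162, 0], [-0.056, -0.326, 0], [-0.06, -0.492, 0], [-0.055, -0.658, 0], [-0.03, -0.822, 0], [0.004, -0.984, 0], [0.004, -0.984, 0]], delta_rot=[[0, 0, 0.02], [0, 0, 0.04], [0, 0, 0.06], [0, 0, 0.08], [0, 0, 0.1], [0, 0, 0.12], [0, 0, 0.12]])

```text
clock: 5.15
position: [0.4618, -0.33, 0.2374]
tcp_rot: [0.0, 0.014, 1.0, -0.001]
ft_force: [0.7, 0.2, 2.1]
width: 0.166
grip_force: 30.0
```

>>> apply_moves(gripper=[0.05, 0.05, 0.05, 0.05, 0.05, 0.05, 0.05], offset=[[0.053, -0.156, 0], [0.114, -0.311, 0], [0.193, -0.456, 0], [0.281, -0.598, 0], [0.385, -0.727, 0], [0.495, -0.851, 0], [0.495, -0.851, 0]], delta_rot=[[0, 0, 0.02], [0, 0, 0.04], [0, 0, 0.06], [0, 0, 0.08], [0, 0, 0.1], [0, 0, 0.12], [0, 0, 0.12]])

```text
clock: 5.73
position: [0.5112, -0.4147, 0.2374]
tcp_rot: [-0.0, -0.174, 0.985, -0.001]
ft_force: [-2.9, -1.3, 3.8]
width: 0.165
grip_force: 30.0
```

```bash
python3 - <<'E'
from h import *
s=robot.sense();print(s['q'],s['ft_force'],s['position'],s['width'])
E
```

```text
[ 0.60524574  0.62862321  0.05607927  1.47814527 -0.03584162  1.0349505
  2.58937621] [-2.89841603 -1.27146545  3.78634228] [ 0.51124819 -0.41467512  0.23743169] 0.16507566523152487
```

>>> apply_moves(gripper=[0.5, 0.5, 0.5, 0.5, 0.5, 0.5, 0.7, 1, 1, 1], offset=[[0, 0, 0], [0, 0, 0], [0, 0, 0], [0, 0, 0], [0, 0, 0], [0, 0, 0], [0, 0, 0.3], [0, 0, 0.6], [0, 0, 0.9], [0, 0, 0.9]], delta_rot=[[0, 0, 0], [0, 0, 0], [0, 0, 0], [0, 0, 0], [0, 0, 0], [0, 0, 0], [0, 0, 0], [0, 0, 0], [0, 0, 0], [0, 0, 0]])

```text
clock: 6.57
position: [0.5132, -0.4149, 0.3342]
tcp_rot: [0.004, -0.174, 0.985, -0.004]
ft_force: [-0.4, 0.2, 1.0]
width: 0.747
grip_force: 0.0
```

>>> apply_moves(gripper=[1, 1, 1, 1], offset=[[0, 0.33, 0], [0, 0.66, 0], [0, 1, 0], [0, 1, 0]], delta_rot=[[0, 0, -0.035], [0, 0, -0.07], [0, 0, -0.1], [0, 0, -0.13]])

```text
clock: 6.9
position: [0.5123, -0.3046, 0.3274]
tcp_rot: [0.0, 0.027, 1.0, 0.003]
ft_force: [0.7, 0.1, -1.1]
width: 0.993
grip_force: 0.0
```

```bash
python3 - <<'E'
from h import *
b=snap('top','t2');w=snap('wrist','w2')
cv2.imwrite('pics/m2.png',np.hstack([cv2.resize(b['img'][100:300,230:400,::-1],(425,500)),cv2.resize(w['img'][:,:,::-1],(375,281)) if 0 else cv2.resize(w['img'][:,:,::-1],(375,500))]))
E
```

```text
(no output)
```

View pics/m2.png

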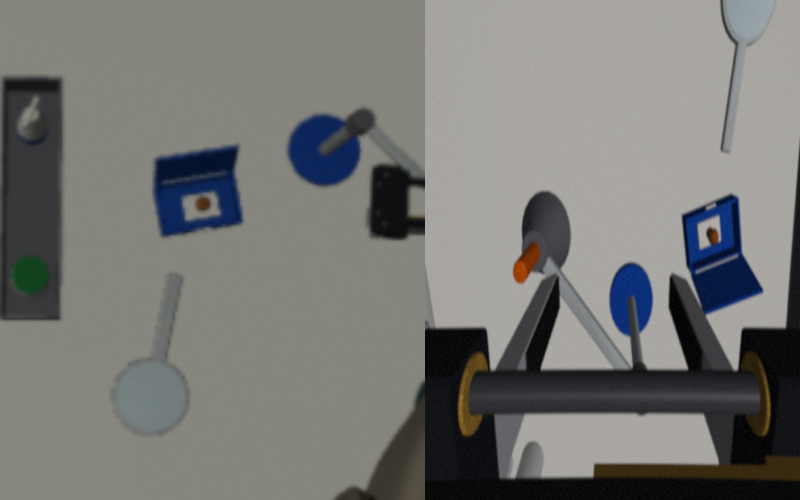

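The lamp has swung clear and the box is unobstructed: lower rim corners at (162,237) and (242,222) in the left crop, teat at (203,203). I'll refine the box yaw and teat position from this picture by segmentation.

```bash
python3 - <<'E'
from h import *
for f,box,org in (('t2',(285,330,155,200),None),('s1',(170,240,235,295),None)):
    c=load(f); im=c['img'].astype(int)
    u0,u1,v0,v1=box
    r,g,b=[im[v0:v1,u0:u1,i] for i in range(3)]
    m=((b>1.6*r)&(b-r>25)).astype(np.uint8)
    n,l,st,ce=cv2.connectedComponentsWithStats(m); i=1+np.argmax(st[1:,4]); m=(l==i).astype(np.uint8)
    cn=max(cv2.findContours(m,0,2)[0],key=len).reshape(-1,2)
    h=cv2.approxPolyDP(cv2.convexHull(cn),2,True).reshape(-1,2)+[u0,v0]
    print(f,h.tolist(),[np.round(onz(c,h,z)[:,:2],4).tolist() for z in (.03,.098)])
    a=((r>1.5*b)&(r-b>25)); ys,xs=np.nonzero(a); p=(xs.mean()+u0,ys.mean()+v0)
    print('teat',p,a.sum(),onz(c,[p],.038))
    w=((r>g*.85)&(abs(r-b)<30)&(r>150))
    for z in (.02,): pass
w=load('w2');print(onz(w,[((712-425)*512/375,237*384/500)],.044))
w=load('w1');print(onz(w,[(438*.64,294*.64)],.044))
E
```

```text
t2 [[324, 159], [326, 188], [295, 193], [292, 180], [293, 163]] [[[0.6426, -0.1536], [0.5435, -0.1597], [0.5249, -0.0552], [0.5688, -0.0449], [0.627, -0.0481]], [[0.6296, -0.1426], [0.5351, -0.1485], [0.5175, -0.0489], [0.5593, -0.0391], [0.6147, -0.0421]]]
teat (np.float64(310.90909090909093), np.float64(181.0909090909091)) 22 [[ 0.56501036 -0.1076859   0.038     ]]
s1 [[229, 254], [192, 286], [176, 269], [179, 263], [206, 241]] [[[0.5877, -0.027], [0.6115, -0.1475], [0.5516, -0.1591], [0.5415, -0.145], [0.5255, -0.0575]], [[0.6142, -0.0409], [0.6365, -0.1541], [0.5803, -0.165], [0.5708, -0.1517], [0.5558, -0.0696]]]
teat (np.float64(197.29032258064515), np.float64(260.80645161290323)) 31 [[ 0.56419836 -0.10454824  0.038     ]]
[[ 0.56402799 -0.10986286  0.044     ]]
[[ 0.56249302 -0.10138848  0.044     ]]
```

>>> apply_moves(gripper=[1, 1, 1, 1], offset=[[0.05, 0.33, 0], [0.1, 0.66, 0], [0.15, 1, 0], [0.15, 1, 0]], delta_rot=[[0, 0, 0], [0, 0, 0], [0, 0, 0], [0, 0, 0]])

```text
clock: 7.33
position: [0.5276, -0.206, 0.3272]
tcp_rot: [0.0, 0.023, 1.0, 0.002]
ft_force: [0.6, -0.1, -0.4]
width: 1.002
grip_force: 0.0
```

>>> apply_moves(gripper=[1, 1, 1, 1], offset=[[0.05, 0.33, 0], [0.1, 0.66, 0], [0.15, 1, 0], [0.15, 1, 0]], delta_rot=[[0, 0, 0], [0, 0, 0], [0, 0, 0], [0, 0, 0]])

```text
clock: 7.67
position: [0.5423, -0.1059, 0.3272]
tcp_rot: [0.0, 0.023, 1.0, 0.002]
ft_force: [0.2, 0.7, -0.9]
width: 0.999
grip_force: 0.0
```

>>> apply_moves(gripper=[1, 1, 1, 1], offset=[[0.05, 0.33, 0], [0.1, 0.66, 0], [0.15, 1, 0], [0.15, 1, 0]], delta_rot=[[0, 0, 0], [0, 0, 0], [0, 0, 0], [0, 0, 0]])

```text
clock: 8.0
position: [0.557, -0.0057, 0.3271]
tcp_rot: [0.0, 0.023, 1.0, 0.002]
ft_force: [-0.3, 1.3, -0.5]
width: 1.001
grip_force: 0.0
```

>>> apply_moves(gripper=[1, 1, 1, 1], offset=[[0.05, 0.33, 0], [0.1, 0.66, 0], [0.15, 1, 0], [0.15, 1, 0]], delta_rot=[[0, 0, 0], [0, 0, 0], [0, 0, 0], [0, 0, 0]])

```text
clock: 8.33
position: [0.5716, 0.0946, 0.3269]
tcp_rot: [0.0, 0.023, 1.0, 0.003]
ft_force: [-0.4, 0.4, 0.1]
width: 1.003
grip_force: 0.0
```

>>> apply_moves(gripper=[1, 1, 1, 1, 1], offset=[[0, 0.33, 0], [0.0, 0.66, 0], [0.0, 0.9, 0], [0, 0.9, 0], [0, 0.9, 0]], delta_rot=[[0, 0, 0], [0, 0, 0], [0, 0, 0], [0, 0, 0], [0, 0, 0]])

```text
clock: 8.75
position: [0.5712, 0.1771, 0.3269]
tcp_rot: [-0.0, 0.027, 1.0, -0.0]
ft_force: [-0.0, 1.0, -0.8]
width: 0.998
grip_force: 0.0
```

```bash
python3 - <<'E'
from h import *
w=snap('wrist','w3')
cv2.imwrite('pics/w3b.png',cv2.resize(w['img'][:,:,::-1],(800,600),interpolation=cv2.INTER_CUBIC))
for p in [(.582,.274,.144)]: print(proj(w,p)/.64)
E
```

```text
[[535.4242732  272.94387749]]
```

View pics/w3b.png

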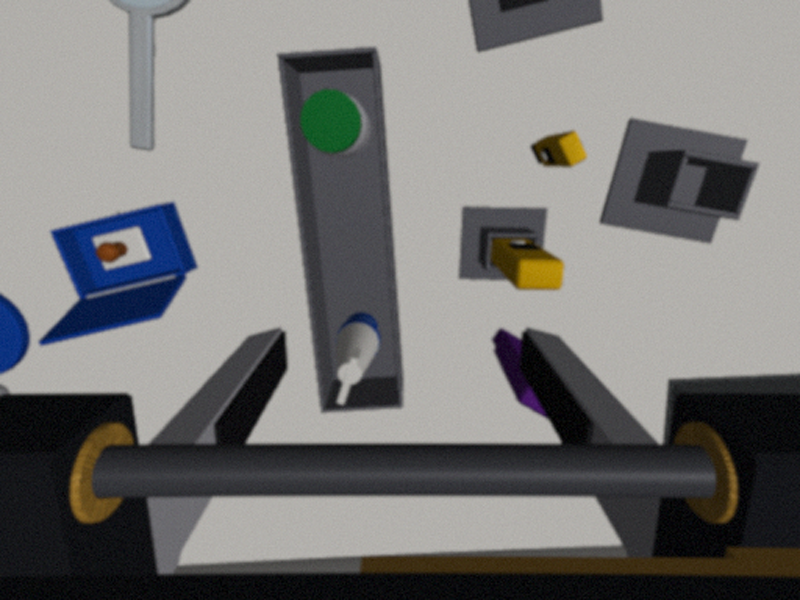

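The thermometer's top face is centred at about (539,275), corners (516,265), (558,261), (562,284) and (521,290). The box's -x rim edge runs from (53,231) to (174,203), and the foot corners are at (462,208) and (546,209).

```bash
python3 - <<'E'
from h import *
np.set_printoptions(precision=4,suppress=True)
w=load('w3')
im=w['img'].astype(int);
P=lambda l,z:onz(w,np.array(l)*.64,z)[:,:2]
q=P([(516,265),(558,261),(562,284),(521,290)],.144);print('top',q,q.mean(0))
print('foot',P([(462,208),(546,209),(459,278)],.003))
e=P([(53,231),(174,203)],.03);print('boxedge',e, np.degrees(np.arctan2(-(e[1]-e[0])[0],(e[1]-e[0])[1])))
e=P([(41,343),(185,274)],.098);print('lid',e)
e=P([(280,55),(377,49),(402,407),(323,411)],.07);print('caddy',e)
print('tube',P([(348,370)],.134))
# yaw of box via t2 and s1 -x rim edge corners
t=load('t2');e=onz(t,[(230+162/2.5,100+237/2.5),(230+242/2.5,100+222/2.5)],.03);print(e,np.degrees(np.arctan2(-(e[0]-e[1])[0],(e[0]-e[1])[1])))
a=load('s1');e=onz(a,[(206,241),(176,269)],.03);print(e,np.degrees(np.arctan2(-(e[0]-e[1])[0],(e[0]-e[1])[1])))
E
```

```text
top [[0.5752 0.2597]
 [0.5739 0.2903]
 [0.5915 0.2937]
 [0.5945 0.2635]] [0.5838 0.2768]
foot [[0.5452 0.2375]
 [0.5508 0.3217]
 [0.6175 0.2328]]
boxedge [[ 0.5445 -0.1557]
 [ 0.5239 -0.0372]] 9.861199517028023
lid [[ 0.6327 -0.1384]
 [ 0.5787 -0.0059]]
caddy [[0.4102 0.0868]
 [0.4097 0.1645]
 [0.7264 0.1675]
 [0.7265 0.0909]]
tube [[0.6564 0.1281]]
[[ 0.5189 -0.0545  0.03  ]
 [ 0.5408 -0.1624  0.03  ]] 11.488127146464697
[[ 0.5255 -0.0575  0.03  ]
 [ 0.5516 -0.1591  0.03  ]] 14.406740576314604
```

>>> apply_moves(gripper=[1, 1, 1, 1, 1, 1, 1], offset=[[0.04, 0.33, 0], [0.08, 0.66, 0], [0.12, 0.98, 0], [0.12, 0.98, 0], [0.12, 0.98, -0.4], [0.12, 0.98, -0.8], [0.12, 0.98, -1]], delta_rot=[[0, 0, 0], [0, 0, 0], [0, 0, 0], [0, 0, 0], [0, 0, 0], [0, 0, 0], [0, 0, 0]])

```text
clock: 9.38
position: [0.5819, 0.271, 0.2234]
tcp_rot: [-0.002, 0.03, 1.0, -0.002]
ft_force: [-0.7, 0.3, -0.2]
width: 1.004
grip_force: 0.0
```

>>> apply_moves(gripper=[1, 1, 1, 1, 1, 1, 1, 1, 1, 0.2, 0.2, 0.2, 0.2, 0.2, 0.2, 0.2, 0.2, 0.2, 0.2, 0.2], offset=[[0, 0, -0.2], [0, 0, -0.4], [0, 0, -0.6], [0, 0, -0.8], [0, 0, -1], [0, 0, -1], [0, 0, -1], [0, 0, -1], [0, 0, -1], [0, 0, -1], [0, 0, -1], [0, 0, -1], [0, 0, -1], [0, 0, -1], [0, 0, -1], [0, 0, -1], [0, 0, -1], [0, 0, -1], [0, 0, -1], [0, 0, -1]], delta_rot=[[0, 0, 0], [0, 0, 0], [0, 0, 0], [0, 0, 0], [0, 0, 0], [0, 0, 0], [0, 0, 0], [0, 0, 0], [0, 0, 0], [0, 0, 0], [0, 0, 0], [0, 0, 0], [0, 0, 0], [0, 0, 0], [0, 0, 0], [0, 0, 0], [0, 0, 0], [0, 0, 0], [0, 0, 0], [0, 0, 0]])

```text
clock: 11.05
position: [0.5829, 0.2751, 0.1275]
tcp_rot: [0.0, 0.029, 1.0, 0.0]
ft_force: [0.3, 0.2, -0.1]
width: 0.381
grip_force: 29.9
```

>>> apply_moves(gripper=[0.2, 0.2, 0.2, 0.2], offset=[[0, 0, 0], [0, 0, 0], [0, 0, 0], [0, 0, 0]], delta_rot=[[0, 0, 0], [0, 0, 0], [0, 0, 0], [0, 0, 0]])

```text
clock: 11.38
position: [0.5828, 0.2751, 0.1275]
tcp_rot: [0.0, 0.029, 1.0, 0.0]
ft_force: [1.1, 1.4, 0.1]
width: 0.38
grip_force: 29.9
```

Gripped, at about 36 mm. Lifting straight up, then across.

>>> apply_moves(gripper=[0.2, 0.2, 0.2, 0.2, 0.2, 0.2, 0.2], offset=[[0, 0, 0.1], [0, 0, 0.25], [0, 0, 0.4], [0, 0, 0.6], [0, 0, 0.8], [0, 0, 1], [0, 0, 1]], delta_rot=[[0, 0, 0], [0, 0, 0], [0, 0, 0], [0, 0, 0], [0, 0, 0], [0, 0, 0], [0, 0, 0]])

```text
clock: 11.97
position: [0.585, 0.2757, 0.2324]
tcp_rot: [0.003, 0.029, 1.0, 0.002]
ft_force: [1.6, 0.3, -0.8]
width: 0.383
grip_force: 29.9
```

>>> apply_moves(gripper=[0.2, 0.2, 0.2, 0.2, 0.2, 0.2, 0.2], offset=[[0, 0, 0.2], [0, 0, 0.4], [0, 0, 0.6], [0, -0.2, 0.6], [0, -0.4, 0.6], [0, -0.7, 0.6], [0, -1, 0.6]], delta_rot=[[0, 0, 0], [0, 0, 0], [0, 0, 0], [0, 0, 0], [0, 0, 0], [0, 0, 0], [0, 0, 0]])

```text
clock: 12.55
position: [0.5819, 0.1744, 0.287]
tcp_rot: [-0.001, 0.028, 1.0, -0.0]
ft_force: [1.1, -0.9, -0.6]
width: 0.382
grip_force: 29.9
```

>>> apply_moves(gripper=[0.2, 0.2, 0.2, 0.2], offset=[[0, -0.25, 0], [0, -0.5, 0], [0, -0.75, 0], [0, -1, 0]], delta_rot=[[0, 0, 0.02], [0, 0, 0.04], [0, 0, 0.06], [0, 0, 0.08]])

```text
clock: 12.88
position: [0.582, 0.0735, 0.287]
tcp_rot: [-0.001, -0.098, 0.995, -0.0]
ft_force: [1.3, -0.1, -0.5]
width: 0.382
grip_force: 29.9
```

>>> apply_moves(gripper=[0.2, 0.2, 0.2, 0.2, 0.2, 0.2, 0.2], offset=[[-0.05, -0.25, 0], [-0.1, -0.5, 0], [-0.15, -0.75, 0], [-0.2, -0.9, 0], [-0.2, -0.9, 0], [-0.2, -0.9, 0], [-0.2, -0.9, 0]], delta_rot=[[0, 0, 0], [0, 0, 0], [0, 0, 0], [0, 0, 0], [0, 0, 0], [0, 0, 0], [0, 0, 0]])

```text
clock: 13.47
position: [0.5628, -0.0136, 0.2873]
tcp_rot: [-0.0, -0.098, 0.995, 0.001]
ft_force: [0.0, 0.9, -1.0]
width: 0.382
grip_force: 29.9
```

```bash
python3 - <<'E'
from h import *
w=snap('wrist','w4');a=snap('scene','s4')
x=cv2.resize(w['img'][:,:,::-1],(448,336)); y=cv2.resize(a['img'][150:300,140:300,::-1],(352,330),interpolation=cv2.INTER_CUBIC)
y=np.vstack([y,np.zeros((6,352,3),np.uint8)])
cv2.imwrite('pics/m4.png',np.hstack([x,y]))
E
```

```text
(no output)
```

View pics/m4.png

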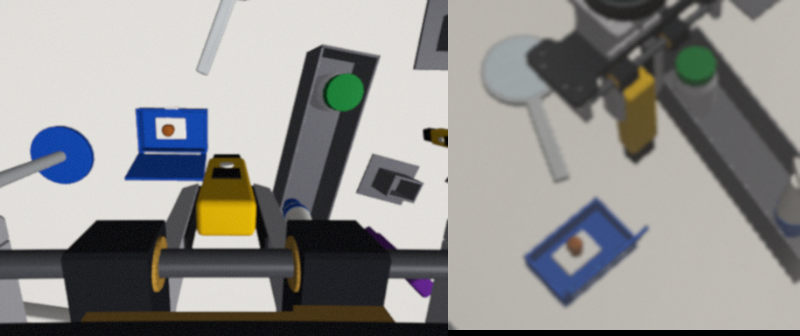

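The left crop shows the wrist view: thermometer held upright, teat at (168,130), box edges nearly parallel to the tool axes. The scene view agrees. I'll measure yaw, teat and nose from these frames.

```bash
python3 - <<'E'
from h import *
np.set_printoptions(precision=4,suppress=True)
w=load('w4'); im=w['img'].astype(int)
def teat(im,u0,u1,v0,v1):
    r,g,b=[im[v0:v1,u0:u1,i] for i in range(3)]
    a=(r>1.5*b)&(r-b>25); ys,xs=np.nonzero(a); return xs.mean()+u0,ys.mean()+v0,a.sum()
p=teat(im,175,210,135,162); print(p, onz(w,[p[:2]],.038), onz(w,[p[:2]],.042))
u0,u1,v0,v1=135,245,115,215
r,g,b=[im[v0:v1,u0:u1,i] for i in range(3)]
m=((b>1.6*r)&(b-r>25)).astype(np.uint8)
# top (−x) edge: first blue row per column, fit
cols=np.arange(160-u0,235-u0); top=[(c+u0,np.argmax(m[:,c])+v0) for c in cols if m[:,c].any()]
top=np.array(top,float); k=np.median(top[:,1]); top=top[abs(top[:,1]-k)<4]
f=np.polyfit(top[:,0],top[:,1],1); xs=np.array([162,232]);
e=onz(w,np.c_[xs,np.polyval(f,xs)],.03)[:,:2]; d=e[1]-e[0]
print(len(top),f,e,'yaw',np.degrees(np.arctan2(-d[0],d[1])))
R,_=ext(w); q=w['s']['tcp_rot'];print(w['s']['position'],'toolyaw',np.degrees(np.arctan2(-2*q[1]*q[2],q[2]**2-q[1]**2)))
# expected thermometer corners in both cameras
from scipy.spatial.transform import Rotation as Ro
pos=np.array(w['s']['position']);y=np.radians(11.2)
L=lambda x,yy,z:pos+[x*np.cos(y)-yy*np.sin(y),x*np.sin(y)+yy*np.cos(y),z-.1235]
top4=[L(a,b,.14) for a,b in((-.012,-.018),(-.012,.018),(.012,.018),(.012,-.018))]
nose4=[L(a,b,0) for a,b in((-.009,-.015),(-.009,.015),(.009,.015),(.009,-.015))]
s=load('s4')
print('wrist',proj(w,top4+nose4)*.875); sc=(proj(s,top4+nose4)-[140,150])*[2.2,2.2]+[448,0];print('scene',sc)
x=cv2.resize(w['img'][150:300,200:310,::-1],(440,600),interpolation=cv2.INTER_CUBIC)
z=cv2.resize(s['img'][170:230,210:246,::-1],(360,600),interpolation=cv2.INTER_CUBIC)
for q in proj(w,top4+nose4): cv2.circle(x,tuple(((q-[200,150])*4).astype(int)),3,(255,0,255),-1)
for q in proj(s,top4+nose4): cv2.circle(z,tuple(((q-[210,170])*10).astype(int)),4,(255,0,255),-1)
cv2.imwrite('pics/m5.png',np.hstack([x,z]))
E
```

```text
(np.float64(191.79861111111111), np.float64(148.5), np.int64(144)) [[ 0.5651 -0.1037  0.038 ]] [[ 0.5644 -0.1029  0.042 ]]
75 [  0.0161 121.3478] [[ 0.5416 -0.1489]
 [ 0.5246 -0.0566]] yaw 10.42110278855812
[ 0.5628 -0.0136  0.2873] toolyaw 11.192153197856934
wrist [[194.7104 199.9709]
 [256.9943 199.9879]
 [255.8306 237.2903]
 [195.8045 237.2839]
 [211.8778 151.8776]
 [239.4131 151.891 ]
 [239.1917 167.7704]
 [212.0769 167.7592]]
scene [[610.2061  85.875 ]
 [638.6519  63.2788]
 [656.0563  78.9154]
 [627.5743 101.9185]
 [621.9227 155.6306]
 [643.0079 138.1386]
 [654.6893 149.0418]
 [633.5882 166.7384]]
```

View pics/m5.png

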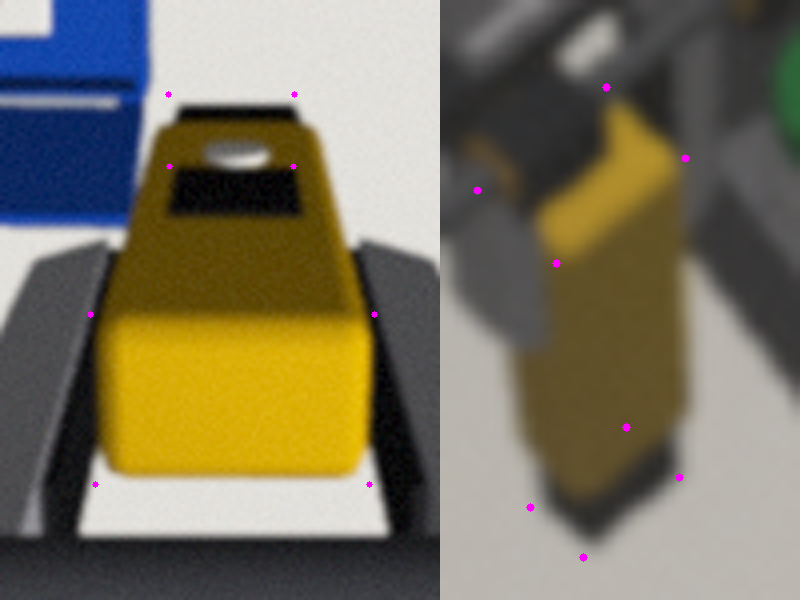

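Projection and picture agree to within a few mm, with no visible tilt. Box yaw is about 10.4–11°, so the yaw is already good. I'm moving over the teat with the nose about 40 mm up, then comparing nose and teat directly.

>>> apply_moves(gripper=[0.2, 0.2, 0.2, 0.2, 0.2, 0.2, 0.2, 0.2, 0.2, 0.2, 0.2, 0.2], offset=[[0, -0.2, 0], [0, -0.4, 0], [0.01, -0.6, 0], [0.01, -0.8, 0], [0.01, -0.91, 0], [0.01, -0.91, 0], [0.01, -0.91, -0.2], [0.01, -0.91, -0.4], [0.01, -0.91, -0.6], [0.01, -0.91, -0.77], [0.01, -0.91, -0.77], [0.01, -0.91, -0.77]], delta_rot=[[0, 0, 0], [0, 0, -0.003], [0, 0, -0.003], [0, 0, -0.003], [0, 0, -0.003], [0, 0, -0.003], [0, 0, -0.003], [0, 0, -0.003], [0, 0, -0.003], [0, 0, -0.003], [0, 0, -0.003], [0, 0, -0.003]])

```text
clock: 14.57
position: [0.5636, -0.1041, 0.21]
tcp_rot: [-0.001, -0.093, 0.996, 0.001]
ft_force: [0.7, 0.8, -0.8]
width: 0.381
grip_force: 29.9
```

```bash
python3 - <<'E'
from h import *
w=snap('wrist','w6');s=snap('scene','s6')
pos=np.array(w['s']['position']);print(pos,w['s']['tcp_rot']);y=np.radians(10.7)
L=lambda x,yy,z:pos+[x*np.cos(y)-yy*np.sin(y),x*np.sin(y)+yy*np.cos(y),z-.1235]
X=[L(a,b,h) for h,k in((.14,1),(0,0.8)) for a,b in((-.012,-.018),(-.012,.018),(.012,.018),(.012,-.018)) ]
X=[L(a,b,.14) for a,b in((-.012,-.018),(-.012,.018),(.012,.018),(.012,-.018))]+[L(a,b,0) for a,b in((-.009,-.015),(-.009,.015),(.009,.015),(.009,-.015))]
T=[(.5645,-.1045,.046)]
x=cv2.resize(w['img'][110:235,200:300,::-1],(480,600),interpolation=cv2.INTER_CUBIC)
z=cv2.resize(s['img'][210:285,175:215,::-1],(320,600),interpolation=cv2.INTER_CUBIC)
print(proj(w,X+T)[[4,6,8]],proj(s,X+T)[[4,6,8]])
for q in proj(w,X+T): cv2.circle(x,tuple(((q-[200,110])*4.8).astype(int)),2,(255,0,255),-1)
for q in proj(s,X+T): cv2.circle(z,tuple(((q-[175,210])*8).astype(int)),2,(255,0,255),-1)
cv2.imwrite('pics/m6.png',np.hstack([x,z]))
E
```

```text
[ 0.56358071 -0.10409156  0.20998582] [-8.36865967e-04 -9.32227936e-02  9.95644666e-01  7.14132737e-04]
[[242.09969141 173.7495989 ]
 [273.30981228 191.91408411]
 [257.25993876 174.43760182]] [[188.33383612 254.011668  ]
 [202.74893493 251.1747174 ]
 [197.08308926 259.62472797]]
```

View pics/m6.png

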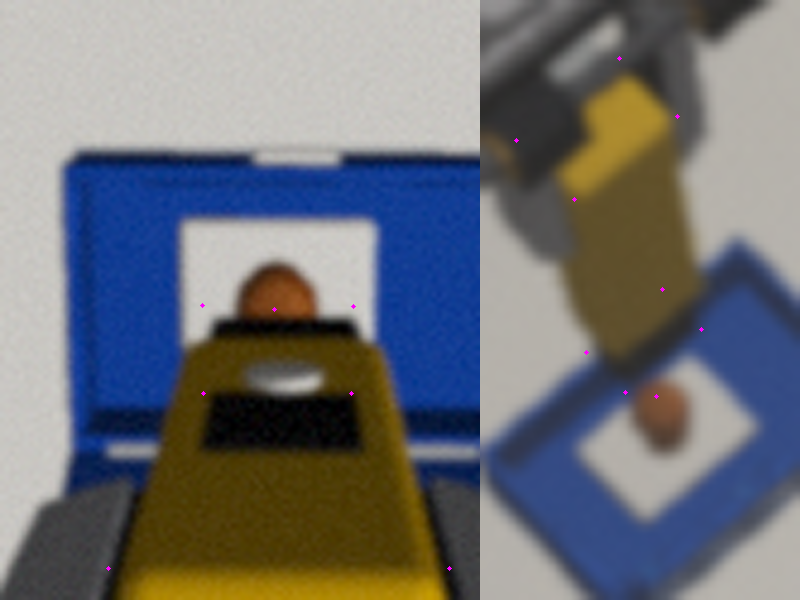

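The wrist view shows the nose's lower edge at v≈321, u 217–355, with the teat dome topping out at (277,262). The scene view shows the teat at (662,415) and the nose's bottom corner near (620,372). The nose sits slightly higher in the picture than modelled, so I'll check which parameter explains it.

```bash
python3 - <<'E'
from h import *
np.set_printoptions(precision=1,suppress=True)
w=load('w6');s=load('s6')
pos=np.array(w['s']['position']);y=np.radians(10.7)
L=lambda x,yy,z:pos+[x*np.cos(y)-yy*np.sin(y),x*np.sin(y)+yy*np.cos(y),z-.1235]
W=lambda X:(proj(w,X)-[200,110])*4.8
S=lambda X:(proj(s,X)-[175,210])*8+[480,0]
print('body bottom',W([L(-.012,-.018,.03),L(-.012,.018,.03)]),S([L(.012,.018,.03),L(.012,-.018,.03),L(-.012,-.018,.03)]))
for z in (0,.005,.01): print('nose z',z,W([L(-.009,0,z)]),S([L(.009,-.015,z),L(.009,.015,z)]))
o=L(0,0,0)
for d in ([.001,0,0],[0,.001,0],[0,0,.001]): print('per mm',W([o+d])-W([o]),S([o+d])-S([o]))
# teat sphere outline
T=np.array([.5645,-.1045,.0355]);g=np.random.default_rng(0).normal(size=(4000,3));g/=np.linalg.norm(g,axis=1)[:,None]
for f in(W,S):
    q=f(T+.0105*g);print('sphere',q.min(0),q.max(0))
# shield top corners (34x48) z?
# colours along profile: wrist column through nose centre, scene column
c=w['img'];print(c[158:190,260].tolist())
E
```

```text
body bottom [[176.8 326.4]
 [378.8 326.5]] [[708.5 288. ]
 [614.6 365.5]
 [561.6 310.2]]
nose z 0 [[277.6 306. ]] [[625.7 392.8]
 [702.  329.4]]
nose z 0.005 [[277.6 311.6]] [[624.1 386.1]
 [700.7 322.6]]
nose z 0.01 [[277.7 317.4]] [[622.4 379.4]
 [699.4 315.7]]
per mm [[-0.9  4.8]] [[1.7 2.6]]
per mm [[4.9 0.9]] [[ 2.9 -1.6]]
per mm [[0.  1.2]] [[-0.3 -1.4]]
sphere [230.  254.5] [319.8 344.2]
sphere [625.7 376.3] [693.6 444.2]
[[200, 197, 194], [203, 201, 194], [206, 205, 200], [206, 202, 199], [207, 203, 200], [197, 194, 189], [173, 168, 162], [132, 115, 107], [99, 67, 46], [97, 53, 22], [109, 53, 16], [125, 67, 26], [131, 72, 23], [140, 78, 30], [141, 79, 30], [143, 81, 36], [137, 75, 32], [111, 63, 24], [62, 38, 18], [18, 12, 11], [0, 2, 0], [27, 21, 9], [49, 38, 7], [72, 56, 12], [71, 56, 0], [75, 58, 0], [84, 68, 28], [77, 70, 44], [83, 78, 73], [85, 86, 83], [112, 112, 110], [158, 156, 149]]
```

```bash
cat > fit.py <<'E'
from h import *
from scipy.optimize import least_squares
from scipy.spatial import ConvexHull
def poly(c,P):
    q=proj(c,P); return q[ConvexHull(q).vertices]
def draw(c,P,shape,k=8):
    m=np.zeros((shape[0]*k,shape[1]*k),np.uint8)
    cv2.fillPoly(m,[np.round((P+.5)*k).astype(int)],255); return cv2.resize(m,shape[::-1],interpolation=cv2.INTER_AREA)/255.
def soft(im):
    im=cv2.GaussianBlur(im,(0,0),.7).astype(float); r,g,b=im[...,0],im[...,1],im[...,2]
    return (g-b)/(r+g+b+30), g/(r+1)
def body(pos,d,yaw=np.radians(10.7),h=.1235,sh=0):
    c,s=np.cos(yaw),np.sin(yaw)
    return np.array([pos+d+[x*c-y*s,x*s+y*c,z-h] for x in(-.012+sh,.012-sh) for y in(-.018+sh,.018-sh) for z in(.03,.14)])
if __name__=='__main__':
    np.set_printoptions(precision=2,suppress=True)
    f=sys.argv[1]
    for n in('s','w'):
        c=load(n+f); im=c['img']; a,gr=soft(im)
        pos=np.array(c['s']['position']); q=poly(c,body(pos,0)); x0,y0=np.floor(q.min(0)-8).astype(int); x1,y1=np.ceil(q.max(0)+8).astype(int)
        r,b,g=im[...,0].astype(float),im[...,2].astype(float),im[...,1].astype(float)
        M=((r>1.25*b+5)&(g>.68*r)&(r>35))
        M[:y0]=0;M[y1:]=0;M[:,:x0]=0;M[:,x1:]=0
        D=draw(c,q,im.shape[:2])>.5
        print(n,'rows: v, obs l r, pred l r')
        for v in range(max(y0,0),min(y1,384),3):
            o=np.nonzero(M[v])[0];p=np.nonzero(D[v])[0]
            print(v,(o.min(),o.max()) if len(o) else '-',(p.min(),p.max()) if len(p) else '-')
        t=(r>1.6*b)&(r-b>25)&(g<.66*r); 
        ys,xs=np.nonzero(t); k=(abs(xs-proj(c,[(.5645,-.1045,.04)])[0,0])<15)&(abs(ys-proj(c,[(.5645,-.1045,.04)])[0,1])<15)
        print('teat',xs[k].min(),xs[k].max(),ys[k].min(),ys[k].max(),'pred tip',proj(c,[(.5645,-.1045,.046),(.5645,-.1045,.03)]))
E
python3 fit.py 6
```

```text
s rows: v, obs l r, pred l r
209 - -
212 - -
215 - -
218 - (np.int64(192), np.int64(192))
221 (np.int64(189), np.int64(196)) (np.int64(189), np.int64(195))
224 (np.int64(187), np.int64(198)) (np.int64(185), np.int64(198))
227 (np.int64(175), np.int64(199)) (np.int64(181), np.int64(200))
230 (np.int64(178), np.int64(199)) (np.int64(181), np.int64(200))
233 (np.int64(185), np.int64(199)) (np.int64(181), np.int64(201))
236 (np.int64(186), np.int64(200)) (np.int64(182), np.int64(201))
239 (np.int64(187), np.int64(201)) (np.int64(183), np.int64(202))
242 (np.int64(186), np.int64(201)) (np.int64(184), np.int64(202))
245 (np.int64(186), np.int64(202)) (np.int64(185), np.int64(203))
248 (np.int64(187), np.int64(200)) (np.int64(185), np.int64(201))
251 (np.int64(189), np.int64(196)) (np.int64(187), np.int64(197))
254 (np.int64(191), np.int64(192)) (np.int64(190), np.int64(194))
257 - -
260 (np.int64(195), np.int64(200)) -
263 (np.int64(195), np.int64(200)) -Traceback (most recent call last):
  File "fit.py", line 31, in <module>
    print('teat',xs[k].min(),xs[k].max(),ys[k].min(),ys[k].max(),'pred tip',proj(c,[(.5645,-.1045,.046),(.5645,-.1045,.03)]))
                 ~~~~~~~~~^^
    return umr_minimum(a, axis, None, out, keepdims, initial, where)
ValueError: zero-size array to reduction operation minimum which has no identity
```

The body outline matches the model to under 1 px in the scene view, so the grasp model holds. The bias-corrected teat is at about (0.5645,-0.1053). Applying a small correction and descending to the hover height.

>>> apply_moves(gripper=[0.2, 0.2, 0.2, 0.2, 0.2, 0.2, 0.2, 0.2, 0.2, 0.2, 0.2, 0.2], offset=[[0.01, -0.012, 0], [0.01, -0.012, 0], [0.01, -0.012, -0.05], [0.01, -0.012, -0.1], [0.01, -0.012, -0.15], [0.01, -0.012, -0.2], [0.01, -0.012, -0.23], [0.01, -0.012, -0.25], [0.01, -0.012, -0.25], [0.01, -0.012, -0.25], [0.01, -0.012, -0.25], [0.01, -0.012, -0.25]], delta_rot=[[0, 0, 0], [0, 0, 0], [0, 0, 0], [0, 0, 0], [0, 0, 0], [0, 0, 0], [0, 0, 0], [0, 0, 0], [0, 0, 0], [0, 0, 0], [0, 0, 0], [0, 0, 0]])

```text
clock: 15.67
position: [0.565, -0.1072, 0.1857]
tcp_rot: [0.0, -0.092, 0.996, -0.0]
ft_force: [0.2, -0.9, -0.8]
width: 0.382
grip_force: 29.9
```

```bash
python3 - <<'E'
from h import *
w=snap('wrist','w7');s=snap('scene','s7')
st=robot.sense();pos=np.array(st['position']);print(pos,st['tcp_rot'],st['ft_force'],st['clock'])
y=np.radians(10.7)
L=lambda x,yy,z:pos+[x*np.cos(y)-yy*np.sin(y),x*np.sin(y)+yy*np.cos(y),z-.1235]
X=[L(a,b,0) for a,b in((-.009,-.015),(-.009,.015),(.009,.015),(.009,-.015))]
T=np.array([.5645,-.1053,.0355]);g=[[0,0,.0105]]
x=cv2.resize(w['img'][110:210,205:285,::-1],(480,600),interpolation=cv2.INTER_CUBIC)
z=cv2.resize(s['img'][230:290,175:207,::-1],(320,600),interpolation=cv2.INTER_CUBIC)
for q in proj(w,X+[T+[0,0,.0105]]): cv2.circle(x,tuple(((q+.5-[205,110])*6).astype(int)),2,(255,0,255),-1)
for q in proj(s,X+[T+[0,0,.0105]]): cv2.circle(z,tuple(((q+.5-[175,230])*10).astype(int)),2,(255,0,255),-1)
cv2.imwrite('pics/m7.png',cv2.convertScaleAbs(np.hstack([x,z]),alpha=1.6))
E
```

```text
[ 0.56494661 -0.10724382  0.18571645] [ 2.25221335e-04 -9.22171212e-02  9.95738895e-01 -7.54519603e-05] [-0.47807009 -0.69793405 -0.91874339] 15.7667
```

View pics/m7.png

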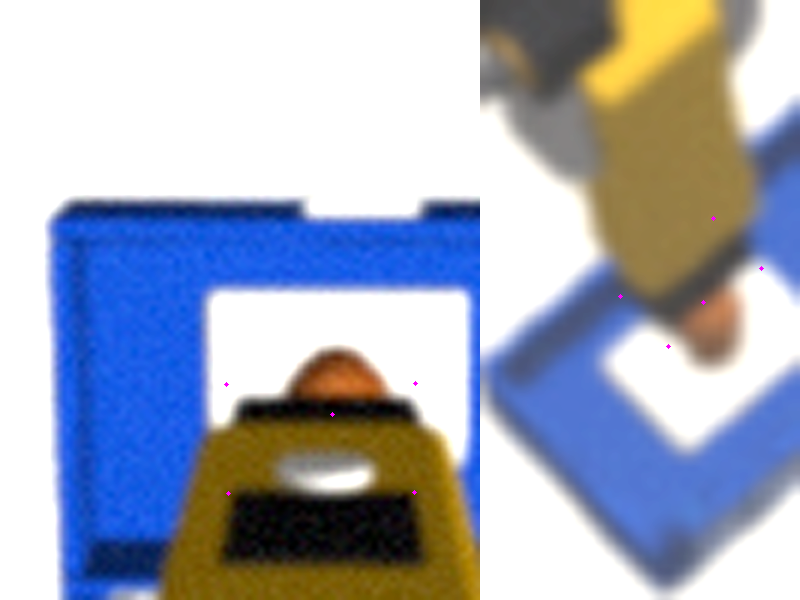

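The picture shows the nose just above the teat dome: wrist teat centre u≈338 against nose centre 327, and a visible teat with no contact in the scene view at (714,335). The TCP sits 2 mm too far in -y, so I'll trim that, lower it slightly and settle.

>>> apply_moves(gripper=[0.2, 0.2, 0.2, 0.2, 0.2, 0.2, 0.2, 0.2, 0.2, 0.2, 0.2, 0.2], offset=[[0, 0.01, 0], [0, 0.02, -0.01], [0, 0.02, -0.015], [0, 0.02, -0.015], [0, 0.02, -0.015], [0, 0.02, -0.015], [0, 0.02, -0.015], [0, 0.02, -0.015], [0, 0.02, -0.015], [0, 0.02, -0.015], [0, 0.02, -0.015], [0, 0.02, -0.015]], delta_rot=[[0, 0, 0], [0, 0, 0], [0, 0, 0], [0, 0, 0], [0, 0, 0], [0, 0, 0], [0, 0, 0], [0, 0, 0], [0, 0, 0], [0, 0, 0], [0, 0, 0], [0, 0, 0]])

```text
clock: 16.77
position: [0.5648, -0.1052, 0.184]
tcp_rot: [-0.0, -0.092, 0.996, 0.0]
ft_force: [-1.0, 0.2, -1.0]
width: 0.384
grip_force: 29.9
```

```bash
python3 - <<'E'
from bench import robot
print(robot.close_job())
E
```

```text
the job is handed in; nothing more can be done
None
```

I handed the job in: the lamp is swung about a quarter turn aside, and the thermometer is held upright and centred about 14–15 mm above the pacifier tip (estimated from the arm pose and camera images), in line with the box's long side; no contact with the pacifier, its box or the bystanders showed in the force readings or pictures.

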